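Slide the diffuser board home and switch on the microscope lamp

ROBOT

A 7-joint arm with a two-finger parallel gripper is mounted at the origin on the work surface. World frame = base frame: x ahead of the robot, y to its left, z up, the work surface at z = 0. Lengths are in m, angles in rad, forces in N, time in s.
With the tool pointing down it reaches from about 0.425 to 0.875 m from the base axis. Payload 4.7 kg.
Tool frame: the origin (TCP) lies midway between the tips of the shut fingers; the grasp point (between the pads) lies 19 mm behind it; x points along the fingers, z is the direction in which the jaws open and shut, and the axes are right-handed (so a half turn about x gives the same grasp; the last joint's range is limited). The gripper opens to 87 mm and grips with 3 to 60 N. Pads are 19 mm wide; open, the fingers measure 117 mm over their backs; the gripper's body (75 mm by 190 mm) begins 51 mm behind the grasp point.
Start: joints at [-1.329, 0.321, -0.07, 1.45, 0.023, 1.371, -0.057], TCP at [0.147, 0.633, 0.223] pointing down, gripper open.
Joint ranges: [-2.86, 2.86], [-0.3, 2.09], [-1.38, 1.24], [0.06, 2.45], [-1.56, 4.7], [0.09, 2.05], [-2.69, 2.69]. Speed limits (rad/s): [2.57, 2.57, 3.14, 3.14, 3.14, 3.14, 3.14].

INTERFACE

Orientations are given as a unit quaternion [x, y, z, w].
In Python, from station import r, cams gives the robot as it stands.
- The arm moves only by the tool servo_tool, never from a script. Its arguments are lists of equal length, an entry for each row: "claw": the opening, from 0 (shut) to 1 (fully open); "travel": the shift along the tool's x, y, z in m, a list of three; "roll": the turn about the tool's x in rad. A call has 1 to 5 rows; each row is the pose to reach, as a shift and turn from the pose commanded when the call began, along the tool's axes at that moment; what a row does not reach only later rows make up. A row lasts 1/10 s, in which the tool goes at most 50 mm and 8.59 degrees, less where a joint would pass 70% of its speed; a pose out of reach is approached as far as the arm can. A call with a gripper value outside its range is refused whole. The fingers move at their own pace and stop on an object; "squeeze" is the grip in N (left out, the last holds). Time passes only in rows, so rows that repeat a pose let the fingers close. It gives the time, the measured TCP pose, the force and the opening at its end, in the units of the state.
- r.observe(): the state, without advancing time (a new reading comes with each control period).
- cams.read_camera(name): name is "scene" or "top" or "wrist"; returns a dict with "pixels" (420x560x3 uint8, red, green, blue), "K" (3x3 intrinsics, pixels), "origin" and "orientation" of the camera in the world. Camera axes: x right, y up, looking along -z (the intrinsics and any distortion apply to the point x, -y, -z); pixel columns grow to the right and rows downward; lengths in m; the calibration is good to about 2 mm. The wrist camera is an equidistant fisheye: a pixel r from the principal point sees the ray r / f radians off the axis. A picture is of the moment at which its call begins. There is no depth.
- r.close_job(): hands the job in, once; it reports no verdict.
The state is a dict: "t": time; "joint_pos": joint angles; "dq": joint speeds; "effort": joint torques, N m; "tool_pos": TCP position; "tool_rot": TCP orientation; "wrist_force": force on the tool from outside, world axes, zero at the start; "ft_torque": the same for the moment, N m; "finger_gap": finger opening in m.
Only numpy, scipy, OpenCV 4.12 (cv2) and the standard library are available. Lean on these libraries where they do the work, as an engineer would, in place of code of your own. Each camera call takes 0.05 s, during which the arm holds its last target.

TASK

With the fingertips, push the blue diffuser board along its rails towards the beige lamp housing until you feel it drop into its locating notches and it lies level in them. Then push the lever on the brown switch box right over to its other end to switch the lamp on. Only push: do not lift or carry anything, and leave the other things on the bench where they are.

Things in the scene. Friction and masses are not known exactly. Their poses are not given: they have to be found in the camera images.
- rail_rig: Fixed rig: two parallel aluminium rails between steel side guides, lamp housing at one end. Origin on the bench under the middle of the rails, z up; x = direction of travel, towards the lamp. Rails x = -170 to 170 mm, tops 35 mm up. Guides: inner faces y = +-51.5, outer +-58.5 mm, tops 50 mm up; they keep the board straight with 1.5 mm play each side.
- seat_place (a point): Where the board's origin lies once dropped into its notches: x = 85 mm, 29 mm up in the rig's frame (same axes). Feet then have 3 mm play along the rails. The notches (yellow floors, 6 mm deep, 20 mm long) lie in separate lanes at x = 30 and 140 mm; each pair of feet meets only its own pair.
- board: Loose blue metal board, 0.45 to 0.8 kg, 130 x 100 x 14 mm (x, y, z), on four feet 8 mm tall. Origin mid-length, mid-width, at the feet's undersides; x to the lamp, z up. Starts on the rail tops (origin 35 mm up), 130 to 190 mm short of the seat; slides at 1 to 8 N. At the seat it drops 6 mm and the notch walls stop it: force rises steeply. Much over 20 N may tip it up.
- push_face (a point): Middle of the board's flat rear end face (the end away from the lamp), 65 mm behind the board's origin and 15 mm above it; the face is 100 mm wide and 14 mm tall, and free to reach from above between and over the rails. Same axes as the board.
- switch_base: Brown bakelite switch box, fixed to the bench, 70 x 50 x 25 mm (x, y, z). Origin at the centre of its underside; the lever swings in its x-z plane about a pivot 22 mm above the bench. It may stand on the left or right of the work (it changes places with the wooden slide box).
- switch (a joint): Angle of the switch lever in rad: 0 = off, leaning 0.5 rad towards the box's -x; 1.0 = fully on, leaning 0.5 rad towards its +x. It starts between 0 and 0.12. It stays where it is left; about 1 N at the tip moves it.
- switch_tip (a point): Centre of the red ball (22 mm across) at the end of the steel lever (10 mm thick), 60 mm from the pivot: about 75 mm above the bench at either end of its swing, 82 mm in the middle.
- slide_box: Wooden slide box 70 x 90 x 30 mm, origin at the centre of its underside. It is loose, not part of the job, and must be left where it stands.
- knob_a: Dented chrome focus knob, 48 mm across, 30 mm tall, origin at the centre of its underside. It is loose, not part of the job, and must be left where it stands.
- knob_b: A second dented chrome focus knob of the same size, origin at the centre of its underside. It is loose, not part of the job, and must be left where it stands.
- eyepiece: Black eyepiece standing upright, 34 mm across, 60 mm tall, origin at the centre of its underside. It is loose, not part of the job, and must be left where it stands.
- canister: White round canister with grey cap, 48 mm across, 65 mm tall, origin at the centre of its underside. It is loose, not part of the job, and must be left where it stands.
- screwdriver: Green-handled screwdriver lying flat, 170 mm long along its x, origin under its middle. It is loose, not part of the job, and must be left where it stands.
- lamp_snout (a point): Middle of the end of the black snout of the cracked beige lamp housing, part of the fixed rig: x = 171 mm, 94 mm up in the rig's frame; snout 52 mm across. The housing behind it fills x = 195 to 305 mm, y = +-50 mm, up to 120 mm high.
- disc_centre (a point): Centre of the white diffuser disc in its upright black ring (64 mm across, 8 mm thick) standing across the board, at x = 35 mm and 64 mm above the board's origin. Same axes as the board.
There are look-alikes about, which are no part of the job. Of the things like the switch_base, leave any that is pink; of the rest the larger one is meant.

How it is judged:
By the outcome, as a careful person would: the job done as asked, in the order asked, and still so for the second after the job is handed in, with the robot touching nothing.
It also fails if it takes over 54 s, if anything falls off the work surface, if the arm or the gripper's body presses on something with over 40 N, if the wrist force passes 120 N, or if a joint passes its speed limit or range.

## Working session

There is one attempt and no reset: what is moved stays moved. The work goes in short steps, Python scripts to look and compute and a tool call to move; the robot and the scene stay as the last step left them, time stands still between calls to the robot, and variables do not carry over. Pictures are saved under pics/ and viewed, and the job is handed in when it is done.

Besides the shell and the picture viewer there is one more tool, called after "Emit:" by a JSON object that holds its "name" and its "arguments", one argument or row to a line. servo_tool: Moves the arm, as the interface text tells. Its arguments: {"type":"object","properties":{"claw":{"type":"array"},"travel":{"type":"array"},"roll":{"type":"array"},"squeeze":{"type":"number"}},"required":["claw","travel","roll"]}

```bash
ls; mkdir -p pics
python3 - <<'E'
from station import r,cams
import cv2
print(r.observe())
for n in ("scene","top","wrist"):
    d=cams.read_camera(n); cv2.imwrite(f"pics/{n}0.png",d["pixels"][:,:,::-1]); print(n,d["K"],d["origin"],d["orientation"],[k for k in d])
E
```

```text
pics
{'t': 0.0, 'joint_pos': array([-1.32891277,  0.32186634, -0.0700947 ,  1.45165279,  0.02260169,
        1.3708114 , -0.05690629]), 'dq': array([ 0.00015955,  0.00094383,  0.00107189, -0.00109107,  0.00036588,
       -0.00110627, -0.00086811]), 'effort': array([ 5.13352497e-04, -4.91285312e+01, -4.03651586e-01, -3.12528241e+01,
       -6.38721278e-02,  4.38306481e-02,  1.87451633e-04]), 'tool_pos': array([0.14670121, 0.63266321, 0.22144461]), 'tool_rot': array([-0.44040204,  0.55409399,  0.43949175,  0.55305777]), 'wrist_force': array([ 0.02464962, -0.03565911,  0.42541952]), 'ft_torque': array([-0.0139879 ,  0.00333337, -0.07722532]), 'finger_gap': 0.08737118568918267}
scene [[383.93610295   0.         276.71755509]
 [  0.         383.93610295 213.02545239]
 [  0.           0.           1.        ]] [0.86104803 0.36570561 0.93736745] [0.07469777 0.24719226 0.9192117  0.29726431] ['pixels', 'K', 'origin', 'orientation']
top [[437.38363894   0.         287.07387943]
 [  0.         437.38363894 208.00634423]
 [  0.           0.           1.        ]] [ 0.49620434 -0.00727329  1.21135553] [-0.01160847  0.03036534  0.71162859 -0.70180335] ['pixels', 'K', 'origin', 'orientation']
wrist [[325.1922621    0.         280.24923177]
 [  0.         325.1922621  209.92983667]
 [  0.           0.           1.        ]] [0.07182242 0.64892254 0.38330081] [-0.11189389 -0.08742382  0.61584042  0.7749693 ] ['pixels', 'K', 'origin', 'orientation']
```

View pics/scene0.png

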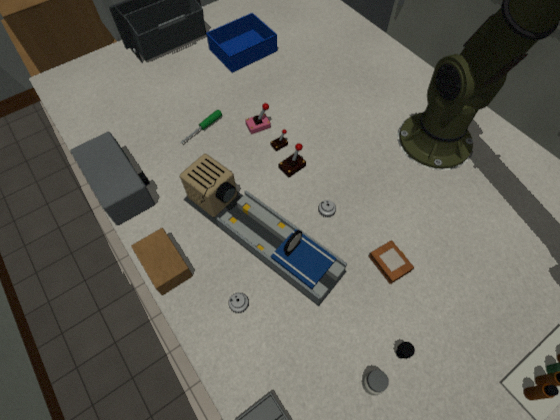

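View pics/top0.png

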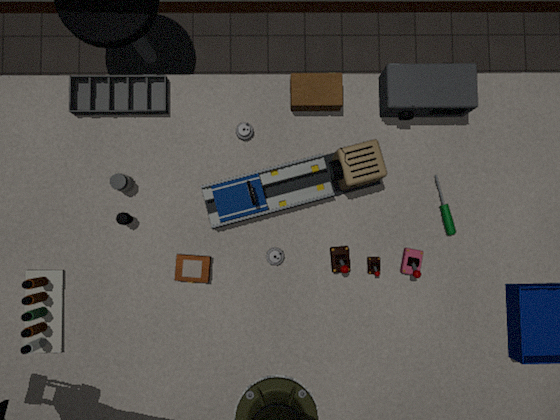

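View pics/wrist0.png

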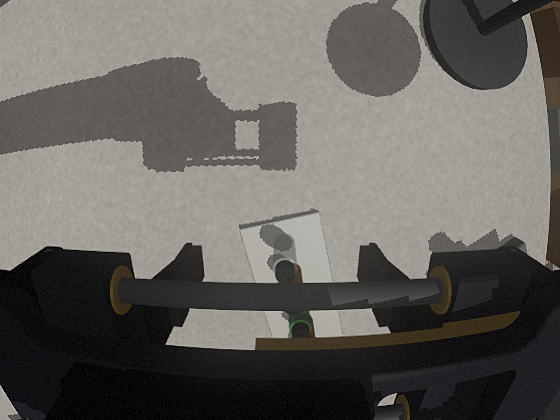

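```bash
cat > h.py <<'E'
import numpy as np, cv2
from scipy.spatial.transform import Rotation as R
def ray(d,u,v):
    K=d["K"]; p=np.array([(u-K[0,2])/K[0,0],-(v-K[1,2])/K[1,1],-1.0])
    return R.from_quat(d["orientation"]).apply(p)
def at(d,u,v,z):
    w=ray(d,u,v); o=np.array(d["origin"]); return o+w*(z-o[2])/w[2]
def proj(d,P):
    q=R.from_quat(d["orientation"]).inv().apply(np.array(P,float)-d["origin"]); K=d["K"]
    q=np.atleast_2d(q); return np.c_[K[0,2]+K[0,0]*q[:,0]/-q[:,2],K[1,2]-K[1,1]*q[:,1]/-q[:,2]]
def crop(d,u0,v0,u1,v1,s,name):
    im=d["pixels"][v0:v1,u0:u1,::-1]; cv2.imwrite(name,cv2.resize(im,None,fx=s,fy=s,interpolation=cv2.INTER_CUBIC))
E
python3 - <<'E'
from station import r,cams
from h import *
import pickle
d=cams.read_camera("top"); s=cams.read_camera("scene"); pickle.dump((d,s),open("d0.pkl","wb"))
crop(d,195,130,395,235,4,"pics/top_rig.png")
crop(d,310,225,430,295,6,"pics/top_sw.png")
crop(s,170,90,360,310,2.7,"pics/sc_rig.png")
E
```

```text
(no output)
```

View pics/top_rig.png

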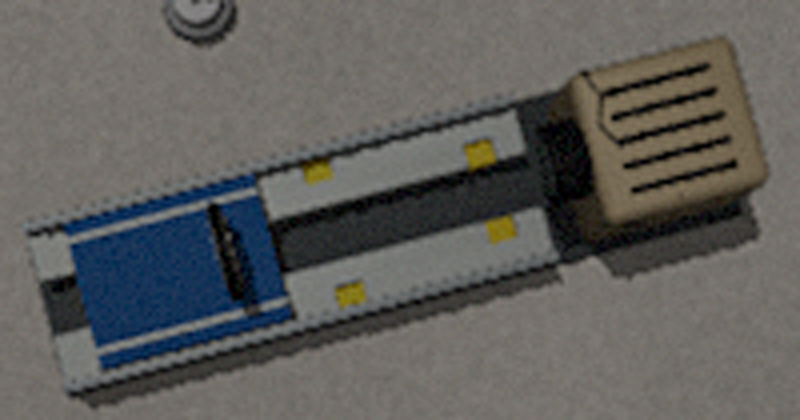

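View pics/top_sw.png

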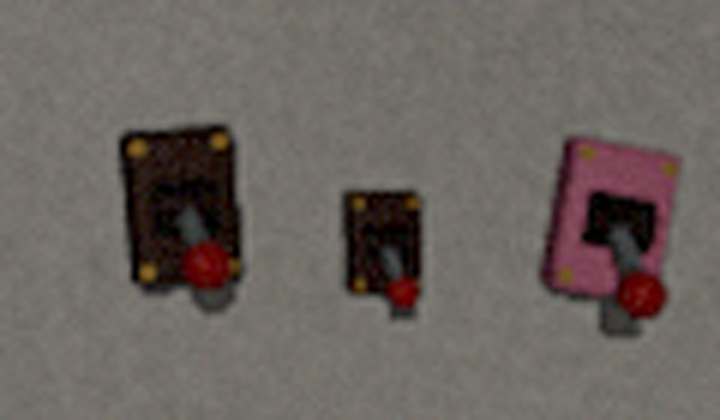

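View pics/sc_rig.png

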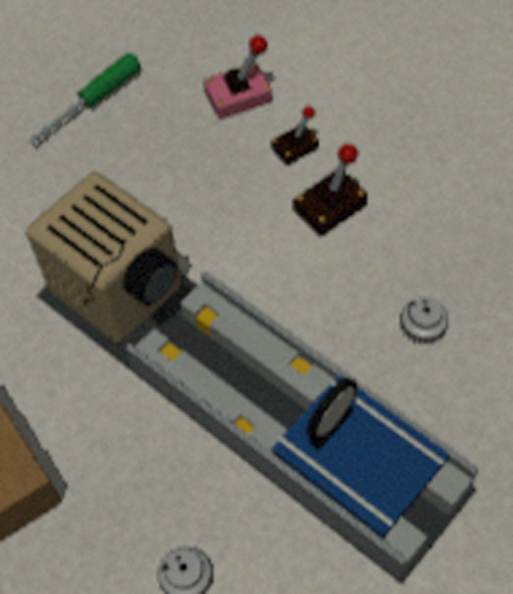

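```bash
cat > fit.py <<'E'
from h import *
import pickle
from scipy.optimize import least_squares
d,s=pickle.load(open("d0.pkl","rb"))
def T(p,P):
    c,sn=np.cos(p[2]),np.sin(p[2]); P=np.array(P,float)
    return np.c_[p[0]+c*P[:,0]-sn*P[:,1],p[1]+sn*P[:,0]+c*P[:,1],P[:,2]]
def fit(obj,px,p0,cam):
    f=lambda p:(proj(cam,T(p,obj))-px).ravel()
    q=least_squares(f,p0); return q.x,np.abs(q.fun).max(),q.fun
# rig from top: mid-notch points, guide rear corners
obj=[[.03,0,.029],[.14,0,.029],[-.17,.0585,.05],[-.17,-.0585,.05]]
px=np.array([[332.5,233],[490,192.5],[28,222],[70,395]])/4+[195,130]
rig,e,f=fit(obj,px,[.6,0,-1.3],d); print("rig",rig,f.round(1))
rs=rig
obj=[[.03,0,.029],[.14,0,.029]]
px=np.array([[(302+245)/2,(366+426)/2],[(207+171)/2,(318+351)/2]])/2.7+[170,90]
print("scene check resid", (proj(s,T(rig,obj))-px).round(1))
# board rear top edge corners z=.035+.022
c=[at(d,*(np.array(q)/4+[195,130]),.057) for q in ((65,235),(100,370),(255,178),(297,318))]
for P in c:
    dx=P[:2]-rig[:2]; cc,ss=np.cos(rig[2]),np.sin(rig[2]); print("board corner in rig",(cc*dx[0]+ss*dx[1]).round(4),(-ss*dx[0]+cc*dx[1]).round(4),P.round(3))
# switch
obj=[[.035,.025,.025],[.035,-.025,.025],[-.035,.025,.025],[-.035,-.025,.025]]
px=np.array([[122,132],[232,127],[135,285],[241,280]])/6+[310,225]
sw,e,f=fit(obj,px,[.4,-.13,0],d); print("sw",sw,f.round(1))
# ball: tri
a=np.array([207,266])/6+[310,225]; b=np.array([347,153])/2.7+[170,90]
o1,w1,o2,w2=np.array(d["origin"]),ray(d,*a),np.array(s["origin"]),ray(s,*b)
t=np.linalg.lstsq(np.c_[w1,-w2],o2-o1,rcond=None)[0]; print("ball",o1+w1*t[0],o2+w2*t[1])
for th in (-.5,-.44,-.38): print(th,T(sw,[[.06*np.sin(th),0,.022+.06*np.cos(th)]]))
print("rear face",T(rig,[[-.17,0,.05]]))
E
python3 fit.py
```

```text
rig [ 0.61253489  0.01046083 -1.31875676] [ 1.1  0.1  0.7 -0.3 -1.2  0.4 -0.5 -0.3]
scene check resid [[-2.  -0.6]
 [-1.4 -0.8]]
board corner in rig -0.1444 0.043 [0.618 0.161 0.057]
board corner in rig -0.1449 -0.0492 [0.529 0.139 0.057]
board corner in rig -0.0137 0.047 [0.655 0.035 0.057]
board corner in rig -0.0111 -0.0501 [0.561 0.009 0.057]
sw [ 0.42546823 -0.18173266  0.04336234] [ 0.1 -0.1  0.1 -0.3 -0.4  0.4  0.3  0.1]
ball [ 0.40274948 -0.18384743  0.07864104] [ 0.40083491 -0.18204628  0.07851823]
-0.5 [[ 0.39672974 -0.18297961  0.07465495]]
-0.44 [[ 0.39993589 -0.1828405   0.0762851 ]]
-0.38 [[ 0.40323392 -0.1826974   0.07771988]]
rear face [[0.57014036 0.17508982 0.05      ]]
```

```bash
cat > st.py <<'E'
from station import r
from h import *
def show():
    o=r.observe(); M=R.from_quat(o["tool_rot"]).as_matrix()
    print("t",round(o["t"],2),"tcp",o["tool_pos"].round(4),"F",np.round(o["wrist_force"],2),"j",o["joint_pos"].round(2),"gap",round(o["finger_gap"],3)); print(M.round(3)); return o,M
def go(target,zdir):  # prints travel,roll from measured pose
    o,M=show(); print("travel",(M.T@(np.array(target)-o["tool_pos"])).round(4))
    zd=M.T@np.array(zdir); a=np.arctan2(-zd[1],zd[2]); print("roll",a.round(3),"or",((a+np.pi+np.pi)%(2*np.pi)-np.pi).round(3))
E
python3 - <<'E'
from st import *
# rail dir u, across n
y=-1.3188; u=np.array([np.cos(y),np.sin(y),0]); n=np.array([-u[1],u[0],0])
rig=np.array([.6125,.0105,0])
go(rig+u*(-.145-.04)+[0,0,.20],n)
go(rig+u*(-.145-.04)+[0,0,.042],n)
E
```

```text
t 0.25 tcp [0.1468 0.633  0.222 ] F [ 0.29 -0.47 -0.37] j [-1.33  0.32 -0.07  1.45  0.02  1.37 -0.06] gap 0.087
[[-0.    -0.974  0.226]
 [-0.001  0.226  0.974]
 [-1.    -0.    -0.001]]
travel [ 0.0224 -0.5089 -0.3371]
roll 1.091 or -2.051
t 0.25 tcp [0.1468 0.633  0.222 ] F [ 0.29 -0.47 -0.37] j [-1.33  0.32 -0.07  1.45  0.02  1.37 -0.06] gap 0.087
[[-0.    -0.974  0.226]
 [-0.001  0.226  0.974]
 [-1.    -0.    -0.001]]
travel [ 0.1804 -0.5089 -0.337 ]
roll 1.091 or -2.051
```

Emit:
{"name": "servo_tool", "arguments": {
  "claw": [0,0,0,0,0],
  "travel": [
    [0,-0.04,-0.026],
    [0.005,-0.08,-0.052],
    [0.01,-0.12,-0.078],
    [0.015,-0.16,-0.104],
    [0.022,-0.2,-0.13]
  ],
  "roll": [0.09,0.18,0.27,0.36,0.45],
  "squeeze": 20
}}

```text
t: 0.75
tool_pos: [0.3135, 0.46, 0.2008]
tool_rot: [-0.304, 0.638, 0.304, 0.639]
wrist_force: [0.7, -0.1, 0.4]
finger_gap: 0.0551
```

```bash
cat > g1.py <<'E'
from st import *
y=-1.3188; u=np.array([np.cos(y),np.sin(y),0]); n=np.array([-u[1],u[0],0])
rig=np.array([.6125,.0105,0])
go(rig+u*(-.145-.04)+[0,0,.20],n)
E
python3 g1.py
```

```text
t 0.75 tcp [0.3135 0.46   0.2008] F [ 0.7  -0.09  0.35] j [-1.11  0.13  0.1   1.72 -0.01  1.29 -0.12] gap 0.055
[[ 0.001 -0.777  0.63 ]
 [ 0.001  0.63   0.777]
 [-1.     0.     0.001]]
travel [ 0.0006 -0.3667 -0.0507]
roll 0.637 or -2.504
```

Emit:
{"name": "servo_tool", "arguments": {
  "claw": [0,0,0,0,0],
  "travel": [
    [0,-0.045,-0.006],
    [0,-0.09,-0.012],
    [0,-0.135,-0.018],
    [0,-0.18,-0.024],
    [0,-0.225,-0.03]
  ],
  "roll": [0.12,0.24,0.36,0.48,0.6]
}}

```text
t: 1.25
tool_pos: [0.4697, 0.2955, 0.2008]
tool_rot: [-0.101, 0.7, 0.102, 0.7]
wrist_force: [1.0, 1.1, -0.9]
finger_gap: 0.0151
```

```bash
python3 g1.py
```

```text
t 1.25 tcp [0.4697 0.2955 0.2008] F [ 0.97  1.1  -0.93] j [-0.9   0.13  0.31  1.73 -0.04  1.29 -0.28] gap 0.015
[[ 0.    -0.284  0.959]
 [ 0.001  0.959  0.284]
 [-1.     0.     0.001]]
travel [ 0.0008 -0.1289  0.0626]
roll 0.036 or -3.105
```

Emit:
{"name": "servo_tool", "arguments": {
  "claw": [0,0,0,0,0],
  "travel": [
    [0,-0.045,0.022],
    [0,-0.09,0.044],
    [0,-0.129,0.0625],
    [0,-0.129,0.0625],
    [0,-0.129,0.0625]
  ],
  "roll": [0.036,0.036,0.036,0.036,0.036]
}}

```text
t: 1.75
tool_pos: [0.5663, 0.1903, 0.2003]
tool_rot: [-0.09, 0.702, 0.09, 0.701]
wrist_force: [0.3, 1.1, -0.9]
finger_gap: 0.0004
```

```bash
cat > g2.py <<'E'
from st import *
import sys
y=-1.3188; u=np.array([np.cos(y),np.sin(y),0]); n=np.array([-u[1],u[0],0])
rig=np.array([.6125,.0105,0])
o,M=show(); p=o["tool_pos"]-rig; print("rig coords",round(p@u,4),round(p@n,4),round(p[2],4),"F along",round(o["wrist_force"]@u,2),"yaw err",np.arctan2(M[:,2]@u,M[:,2]@n).round(4))
E
python3 g2.py
python3 - <<'E'
from station import cams
from h import *
w=cams.read_camera("wrist"); cv2.imwrite("pics/w1.png",w["pixels"][:,:,::-1])
d=cams.read_camera("top"); crop(d,170,110,370,260,4,"pics/t1.png")
E
```

```text
t 1.75 tcp [0.5663 0.1903 0.2003] F [ 0.33  1.15 -0.93] j [-0.73  0.23  0.42  1.63 -0.1   1.3  -0.04] gap 0.0
[[-0.    -0.251  0.968]
 [-0.     0.968  0.251]
 [-1.    -0.    -0.   ]]
rig coords -0.1856 0.0001 0.2003 F along -1.03 yaw err -0.002
```

View pics/w1.png

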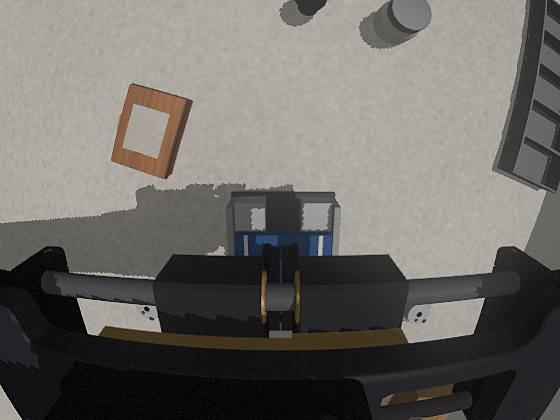

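View pics/t1.png

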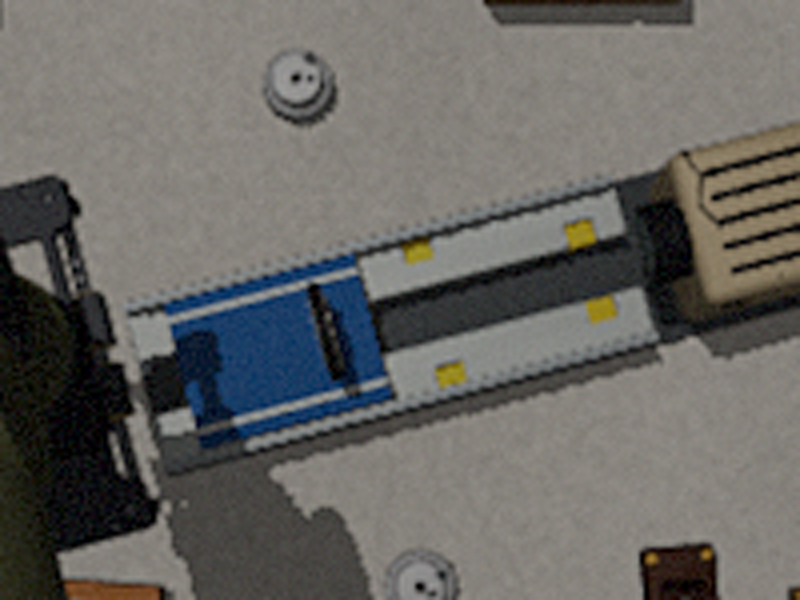

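Emit:
{"name": "servo_tool", "arguments": {
  "claw": [0,0,0,0,0],
  "travel": [
    [0.045,0,0],
    [0.09,0,0],
    [0.13,0,0],
    [0.158,0,0],
    [0.158,0,0]
  ],
  "roll": [0,0,0,0,0]
}}

```text
t: 2.35
tool_pos: [0.5612, 0.1924, 0.0382]
tool_rot: [-0.092, 0.704, 0.091, 0.698]
wrist_force: [0.1, 0.0, 0.2]
finger_gap: 0.0002
```

Emit:
{"name": "servo_tool", "arguments": {
  "claw": [0,0,0,0,0],
  "travel": [
    [0,-0.008,0],
    [0,-0.014,0],
    [0,-0.02,0],
    [0,-0.025,0],
    [0,-0.03,0]
  ],
  "roll": [0,0,0,0,0]
}}

```text
t: 2.85
tool_pos: [0.5741, 0.1627, 0.0437]
tool_rot: [-0.09, 0.701, 0.091, 0.702]
wrist_force: [-1.3, 4.8, 3.8]
finger_gap: 0.0003
```

```bash
python3 g2.py
```

```text
t 2.85 tcp [0.5741 0.1627 0.0437] F [-1.28  4.83  3.85] j [-0.66  0.37  0.41  1.8  -0.17  1.01  0.07] gap 0.0
[[ 0.001 -0.254  0.967]
 [ 0.002  0.967  0.254]
 [-1.     0.002  0.002]]
rig coords -0.157 0.0008 0.0437 F along -4.99 yaw err -0.0044
```

Emit:
{"name": "servo_tool", "arguments": {
  "claw": [0,0,0,0,0],
  "travel": [
    [0,-0.005,0],
    [0,-0.01,0],
    [0,-0.016,0],
    [0,-0.023,0],
    [0,-0.03,0]
  ],
  "roll": [0,0,0,0,0]
}}

```text
t: 3.35
tool_pos: [0.5814, 0.1363, 0.0437]
tool_rot: [-0.09, 0.701, 0.093, 0.702]
wrist_force: [-1.6, 5.3, 3.3]
finger_gap: 0.0004
```

```bash
python3 g2.py
```

```text
t 3.35 tcp [0.5814 0.1363 0.0437] F [-1.56  5.31  3.31] j [-0.62  0.38  0.41  1.79 -0.18  1.01  0.13] gap 0.0
[[ 0.001 -0.256  0.967]
 [ 0.004  0.967  0.256]
 [-1.     0.004  0.002]]
rig coords -0.1295 0.0013 0.0437 F along -5.53 yaw err -0.007
```

Emit:
{"name": "servo_tool", "arguments": {
  "claw": [0,0,0,0,0],
  "travel": [
    [0,-0.008,0],
    [0,-0.016,0],
    [0,-0.024,0],
    [0,-0.032,-0.001],
    [0,-0.04,-0.001]
  ],
  "roll": [0,0,0,0,0]
}}

```text
t: 3.85
tool_pos: [0.5907, 0.0971, 0.0436]
tool_rot: [-0.09, 0.701, 0.093, 0.702]
wrist_force: [-1.5, 5.8, 4.1]
finger_gap: 0.0003
```

Emit:
{"name": "servo_tool", "arguments": {
  "claw": [0,0,0,0,0],
  "travel": [
    [0,-0.008,0],
    [0,-0.016,0],
    [0,-0.024,0],
    [0,-0.032,0],
    [0,-0.04,0]
  ],
  "roll": [0,0,0,0,0]
}}

```text
t: 4.35
tool_pos: [0.6009, 0.0585, 0.0435]
tool_rot: [-0.09, 0.701, 0.093, 0.702]
wrist_force: [-1.0, 5.9, 3.7]
finger_gap: 0.0004
```

```bash
python3 g2.py;  python3 - <<'E'
from station import cams
from h import *
d=cams.read_camera("top"); crop(d,170,110,370,260,4,"pics/t2.png")
d=cams.read_camera("scene"); crop(d,170,140,360,310,4,"pics/s2.png")
E
```

```text
t 4.35 tcp [0.6009 0.0585 0.0435] F [-1.01  5.87  3.68] j [-0.5   0.39  0.44  1.78 -0.2   1.01  0.27] gap 0.0
[[ 0.001 -0.256  0.967]
 [ 0.004  0.967  0.256]
 [-1.     0.003  0.002]]
rig coords -0.0494 0.0008 0.0435 F along -5.93 yaw err -0.007
```

View pics/s2.png

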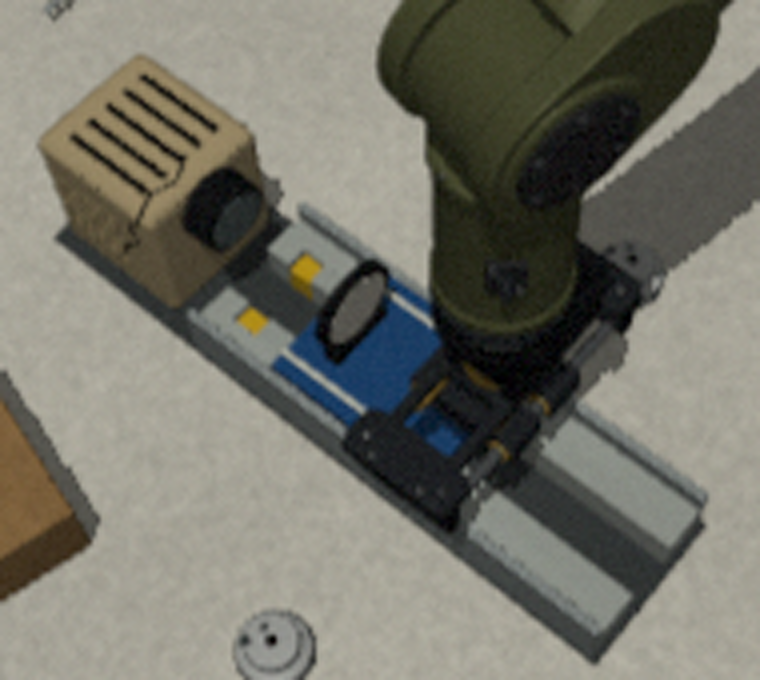

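Emit:
{"name": "servo_tool", "arguments": {
  "claw": [0,0,0,0,0],
  "travel": [
    [0,-0.008,0],
    [0,-0.016,0],
    [0,-0.024,0],
    [0,-0.032,0],
    [0,-0.038,0]
  ],
  "roll": [0,0,0,0,0]
}}

```text
t: 4.95
tool_pos: [0.6103, 0.0201, 0.0429]
tool_rot: [-0.09, 0.701, 0.092, 0.701]
wrist_force: [-1.4, 5.7, 4.4]
finger_gap: 0.0004
```

Emit:
{"name": "servo_tool", "arguments": {
  "claw": [0,0,0,0,0],
  "travel": [
    [0,-0.003,0],
    [0,-0.006,0],
    [0,-0.009,0],
    [0,-0.011,0],
    [0,-0.013,0]
  ],
  "roll": [0,0,0,0,0]
}}

```text
t: 5.45
tool_pos: [0.613, 0.0059, 0.0421]
tool_rot: [-0.091, 0.702, 0.09, 0.701]
wrist_force: [-1.0, 2.9, 1.4]
finger_gap: 0.0007
```

```bash
python3 g2.py
```

```text
t 5.45 tcp [0.613  0.0059 0.0421] F [-1.02  2.85  1.39] j [-0.43  0.42  0.46  1.75 -0.21  1.02  0.37] gap 0.001
[[-0.001 -0.254  0.967]
 [-0.001  0.967  0.254]
 [-1.    -0.    -0.001]]
rig coords 0.0046 -0.0007 0.0421 F along -3.02 yaw err -0.0048
```

Emit:
{"name": "servo_tool", "arguments": {
  "claw": [0,0],
  "travel": [
    [0,-0.001,0],
    [0,-0.002,0]
  ],
  "roll": [0,0]
}}

```text
t: 5.65
tool_pos: [0.6135, 0.0045, 0.0421]
tool_rot: [-0.091, 0.702, 0.091, 0.701]
wrist_force: [-0.8, 2.4, 0.3]
finger_gap: 0.0003
```

Emit:
{"name": "servo_tool", "arguments": {
  "claw": [0,0],
  "travel": [
    [0,-0.001,0],
    [0,-0.002,0]
  ],
  "roll": [0,0]
}}

```text
t: 5.85
tool_pos: [0.6138, 0.0035, 0.0422]
tool_rot: [-0.09, 0.702, 0.091, 0.701]
wrist_force: [-2.0, 5.9, 0.6]
finger_gap: 0.0003
```

```bash
python3 g2.py;  python3 - <<'E'
from station import cams
from h import *
d=cams.read_camera("scene"); crop(d,170,140,360,310,4,"pics/s3.png")
E
```

```text
t 5.85 tcp [0.6138 0.0035 0.0422] F [-2.02  5.94  0.56] j [-0.42  0.42  0.46  1.75 -0.21  1.02  0.37] gap 0.0
[[-0.001 -0.255  0.967]
 [ 0.001  0.967  0.255]
 [-1.     0.002 -0.001]]
rig coords 0.0071 -0.0004 0.0422 F along -6.25 yaw err -0.0054
```

View pics/s3.png

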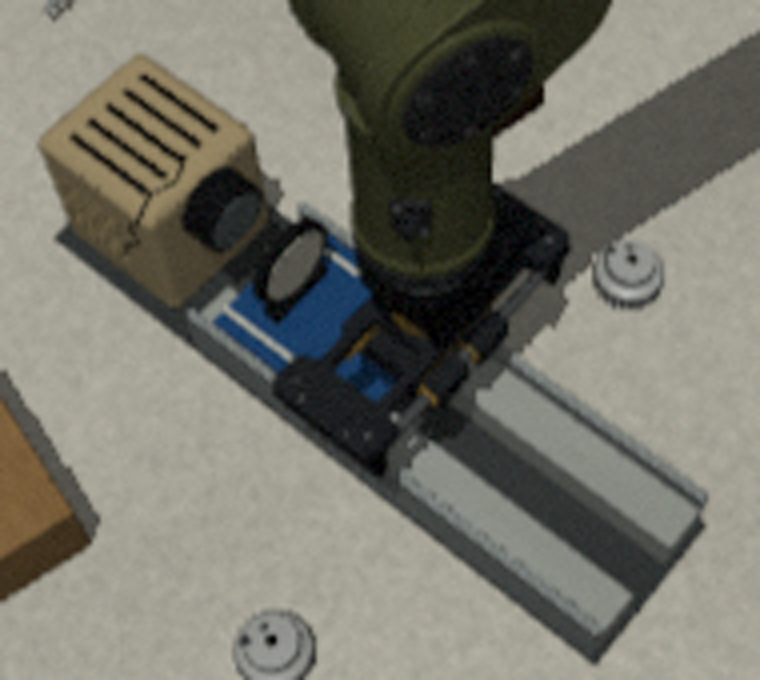

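Emit:
{"name": "servo_tool", "arguments": {
  "claw": [0,0],
  "travel": [
    [0,-0.001,0],
    [0,-0.001,0]
  ],
  "roll": [0,0]
}}

```text
t: 6.1
tool_pos: [0.6139, 0.0034, 0.0422]
tool_rot: [-0.09, 0.702, 0.092, 0.701]
wrist_force: [-2.1, 5.1, 0.4]
finger_gap: 0.0004
```

Emit:
{"name": "servo_tool", "arguments": {
  "claw": [0,0],
  "travel": [
    [0,-0.001,0],
    [0,-0.001,0]
  ],
  "roll": [0,0]
}}

```text
t: 6.3
tool_pos: [0.614, 0.0033, 0.0421]
tool_rot: [-0.09, 0.702, 0.092, 0.701]
wrist_force: [-3.5, 6.6, 0.2]
finger_gap: 0.0006
```

```bash
python3 g2.py
```

```text
t 6.3 tcp [0.614  0.0033 0.0421] F [-3.54  6.59  0.21] j [-0.42  0.42  0.46  1.75 -0.22  1.02  0.38] gap 0.001
[[-0.002 -0.255  0.967]
 [ 0.003  0.967  0.255]
 [-1.     0.003 -0.001]]
rig coords 0.0074 -0.0004 0.0421 F along -7.27 yaw err -0.0063
```

Emit:
{"name": "servo_tool", "arguments": {
  "claw": [0,0,0],
  "travel": [
    [0,-0.001,0],
    [0,-0.002,0],
    [0,-0.003,0]
  ],
  "roll": [0,0,0]
}}

```text
t: 6.6
tool_pos: [0.6141, 0.0032, 0.0422]
tool_rot: [-0.089, 0.702, 0.094, 0.7]
wrist_force: [-5.0, 12.5, 4.0]
finger_gap: 0.0002
```

```bash
python3 g2.py
```

```text
t 6.6 tcp [0.6141 0.0032 0.0422] F [-5.04 12.48  4.03] j [-0.42  0.42  0.46  1.75 -0.22  1.03  0.38] gap 0.0
[[-0.004 -0.257  0.966]
 [ 0.006  0.966  0.257]
 [-1.     0.007 -0.002]]
rig coords 0.0075 -0.0003 0.0422 F along -13.34 yaw err -0.0078
```

Emit:
{"name": "servo_tool", "arguments": {
  "claw": [0,0,0,0,0],
  "travel": [
    [0,0.012,0],
    [0,0.03,0],
    [-0.04,0.035,0],
    [-0.085,0.04,0],
    [-0.13,0.05,0]
  ],
  "roll": [0,0,0,0,0]
}}

```text
t: 7.1
tool_pos: [0.6031, 0.0435, 0.1739]
tool_rot: [-0.091, 0.701, 0.088, 0.702]
wrist_force: [-0.3, 0.7, 0.2]
finger_gap: 0.0003
```

Run:
```python
from st import *
go([.424,-.1825,.19],[1,.0434,0])
```

```text
t 7.1 tcp [0.6031 0.0435 0.1739] F [-0.31  0.65  0.24] j [-0.52  0.27  0.48  1.65 -0.13  1.25  0.24] gap 0.0
[[ 0.001 -0.251  0.968]
 [-0.003  0.968  0.251]
 [-1.    -0.003 -0.   ]]
travel [-0.0155 -0.1738 -0.2302]
roll 0.211 or -2.931
```

Emit:
{"name": "servo_tool", "arguments": {
  "claw": [0,0,1,1,1],
  "travel": [
    [-0.015,0,-0.04],
    [-0.02,-0.02,-0.08],
    [-0.02,-0.055,-0.12],
    [-0.02,-0.095,-0.15],
    [-0.02,-0.135,-0.175]
  ],
  "roll": [0.05,0.1,0.15,0.2,0.21]
}}

```text
t: 7.6
tool_pos: [0.4669, -0.1314, 0.1928]
tool_rot: [-0.016, 0.706, 0.016, 0.708]
wrist_force: [0.9, 0.4, -0.1]
finger_gap: 0.017
```

```bash
python3 - <<'E'
from st import *
go([.424,-.1825,.19],[1,.0434,0])
E
python3 - <<'E'
from station import cams
from h import *
import pickle
d=cams.read_camera("top"); s=cams.read_camera("scene"); w=cams.read_camera("wrist")
pickle.dump((d,s,w),open("d1.pkl","wb"))
crop(d,200,120,400,270,4,"pics/t4.png")
crop(s,170,90,360,310,2.7,"pics/s4.png")
cv2.imwrite("pics/w4.png",w["pixels"][:,:,::-1])
E
```

```text
t 7.6 tcp [ 0.4669 -0.1314  0.1928] F [ 0.9   0.35 -0.15] j [-0.42 -0.04  0.63  1.91  0.03  1.26  0.25] gap 0.017
[[ 0.002 -0.045  0.999]
 [-0.001  0.999  0.045]
 [-1.    -0.001  0.002]]
travel [ 0.0028 -0.0491 -0.0452]
roll 0.002 or -3.14
```

View pics/t4.png

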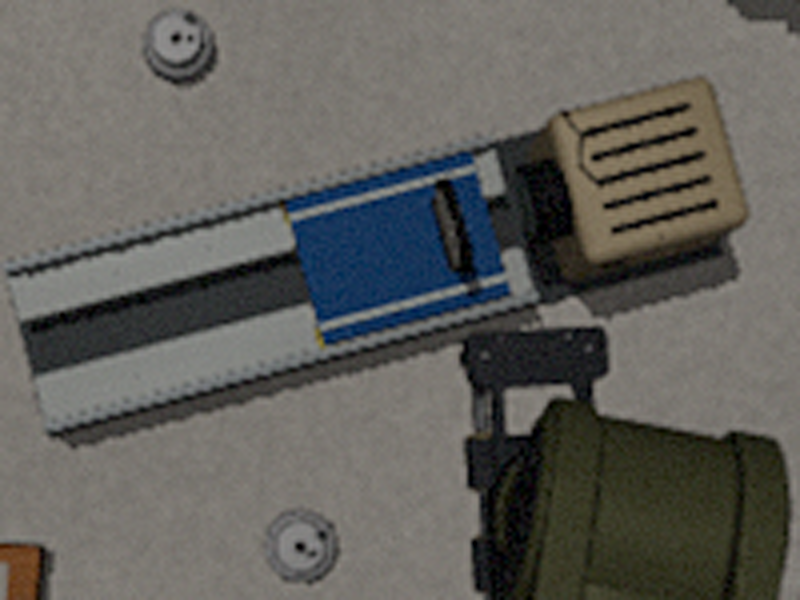

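View pics/s4.png

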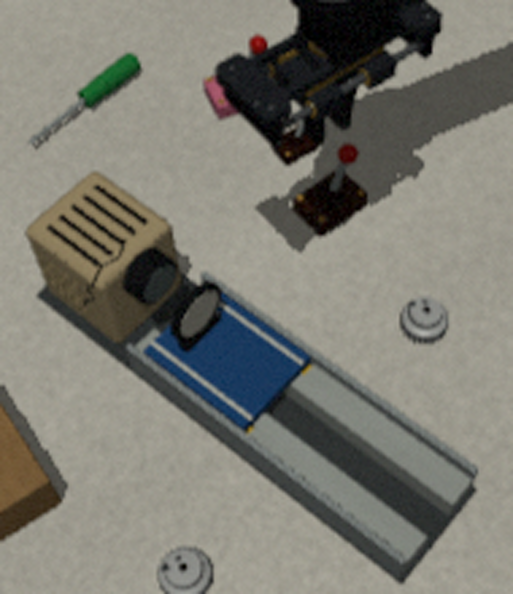

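View pics/w4.png

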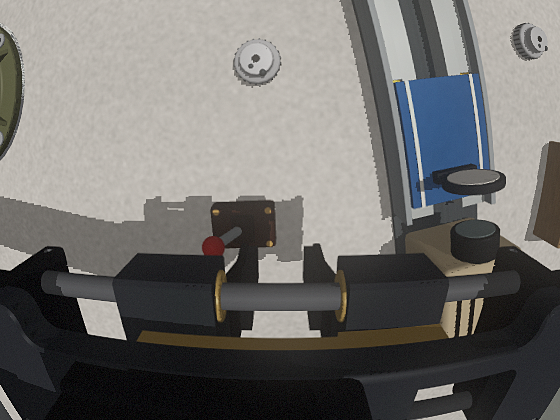

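Run:
```python
from h import *; import pickle
d,s,w=pickle.load(open("d1.pkl","rb"))
crop(d,265,150,335,212,10,"pics/t5.png"); crop(s,215,190,292,255,10,"pics/s5.png")
T0=lambda a,b:None
y=-1.3188; c,sn=np.cos(y),np.sin(y); rig=np.array([.6125,.0105])
for name,org in (("seat",(.0865,.029)),("unseated",(.0865,.035))):
    for cam,n,o,sc in ((d,"top",(265,150),10),(s,"scene",(215,190),10)):
        P=[[rig[0]+c*(org[0]+x)-sn*yy,rig[1]+sn*(org[0]+x)+c*yy,org[1]+.022] for x in(-.065,.065) for yy in(.05,-.05)]
        print(name,n,((proj(cam,P)-o)*sc).round(0).tolist())
```

```text
seat top [[63.0, 203.0], [161.0, 564.0], [531.0, 78.0], [631.0, 437.0]]
seat scene [[438.0, 578.0], [688.0, 311.0], [68.0, 292.0], [322.0, 46.0]]
unseated top [[62.0, 200.0], [161.0, 563.0], [533.0, 74.0], [634.0, 435.0]]
unseated scene [[437.0, 568.0], [688.0, 300.0], [65.0, 281.0], [320.0, 34.0]]
```

View pics/t5.png

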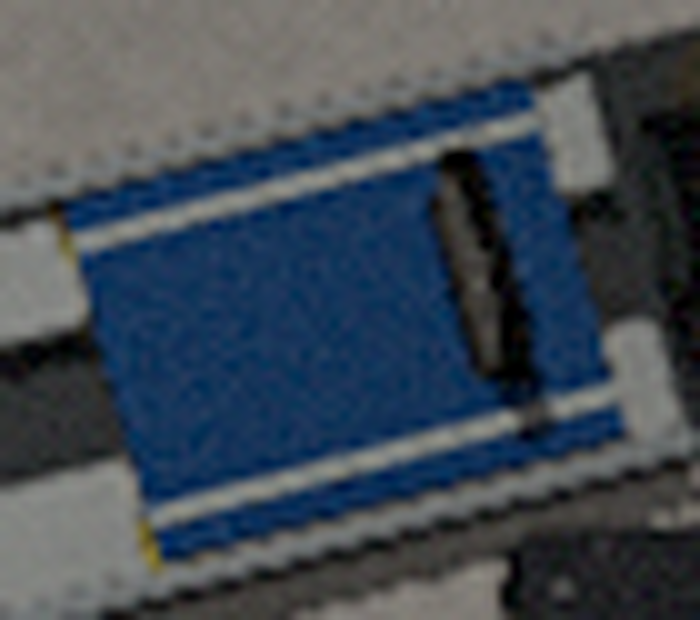

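View pics/s5.png

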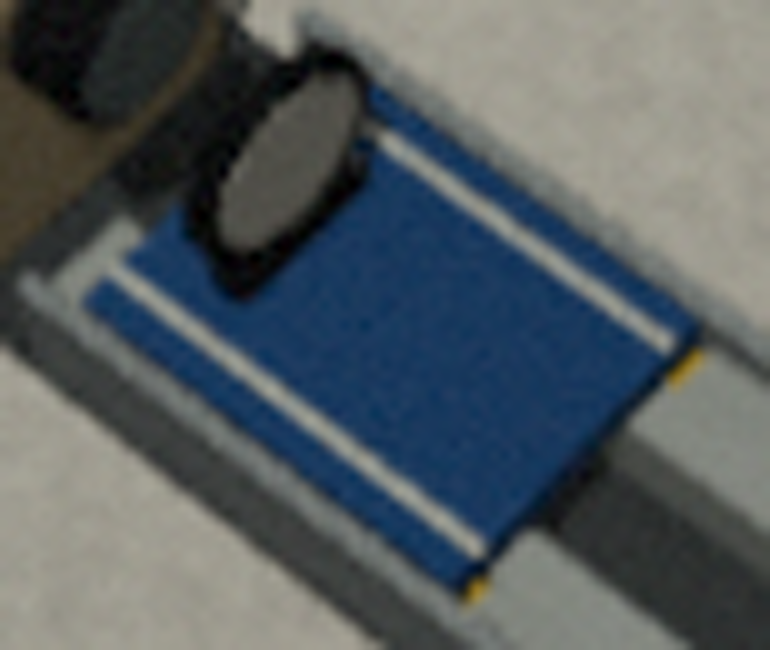

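Emit:
{"name": "servo_tool", "arguments": {
  "claw": [1,1,1,1,1],
  "travel": [
    [0,-0.025,-0.022],
    [0,-0.049,-0.045],
    [0,-0.0495,-0.049],
    [0,-0.0495,-0.049],
    [0,-0.0495,-0.049]
  ],
  "roll": [0,0,0,0,0]
}}

```text
t: 8.25
tool_pos: [0.4224, -0.1794, 0.1926]
tool_rot: [-0.017, 0.707, 0.017, 0.707]
wrist_force: [0.1, 0.8, 0.8]
finger_gap: 0.0687
```

Run:
```python
from st import *
go([.42,-.1825,.06],[1,.0434,0])
from station import cams
w=cams.read_camera("wrist"); cv2.imwrite("pics/w5.png",w["pixels"][:,:,::-1])
s=cams.read_camera("scene"); crop(s,230,90,360,200,5,"pics/s6.png")
```

```text
t 8.25 tcp [ 0.4224 -0.1794  0.1926] F [0.08 0.81 0.75] j [-0.37 -0.12  0.68  1.97  0.08  1.27  0.33] gap 0.069
[[ 0.001 -0.049  0.999]
 [-0.     0.999  0.049]
 [-1.    -0.     0.001]]
travel [ 0.1326 -0.003  -0.0027]
roll 0.005 or -3.136
```

View pics/w5.png

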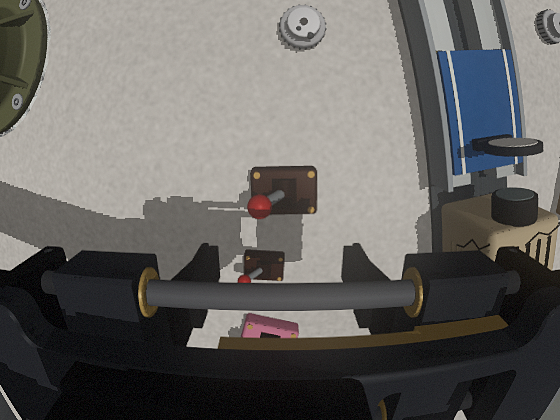

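View pics/s6.png

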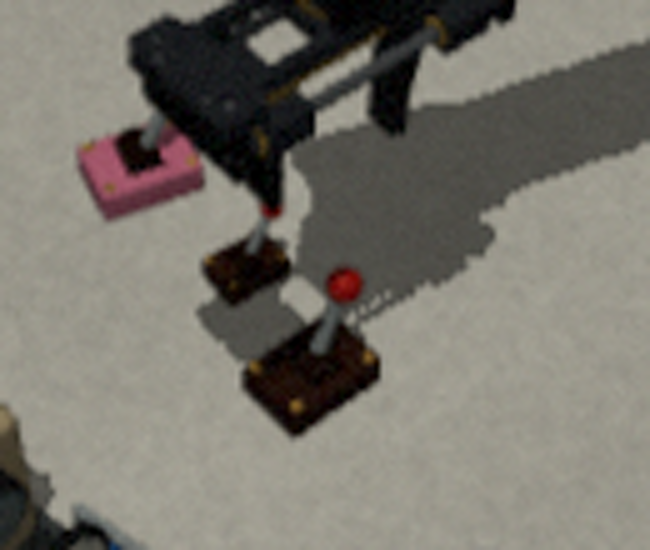

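Emit:
{"name": "servo_tool", "arguments": {
  "claw": [1,1,1,1,1],
  "travel": [
    [0,-0.003,-0.001],
    [0.02,-0.003,-0.002],
    [0.055,-0.003,-0.002],
    [0.075,-0.003,-0.002],
    [0.075,-0.003,-0.002]
  ],
  "roll": [0,0,0,0,0]
}}

```text
t: 8.85
tool_pos: [0.4176, -0.1828, 0.115]
tool_rot: [-0.017, 0.709, 0.017, 0.705]
wrist_force: [0.0, 0.3, 0.6]
finger_gap: 0.0867
```

Run:
```python
from st import *
go([.42,-.1825,.06],[1,.0434,0])
from station import cams
w=cams.read_camera("wrist"); cv2.imwrite("pics/w6.png",w["pixels"][:,:,::-1])
s=cams.read_camera("scene"); crop(s,230,90,360,200,5,"pics/s7.png")
```

```text
t 8.85 tcp [ 0.4176 -0.1828  0.115 ] F [0.04 0.29 0.6 ] j [-0.36 -0.03  0.71  2.06  0.02  1.1   0.39] gap 0.087
[[-0.006 -0.047  0.999]
 [ 0.     0.999  0.047]
 [-1.     0.    -0.006]]
travel [0.055  0.0001 0.0027]
roll 0.004 or -3.137
```

View pics/w6.png

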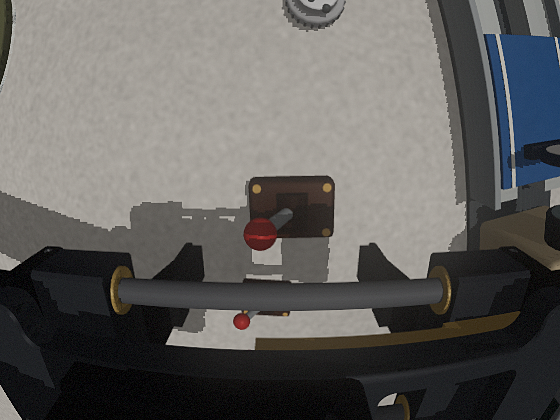

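View pics/s7.png

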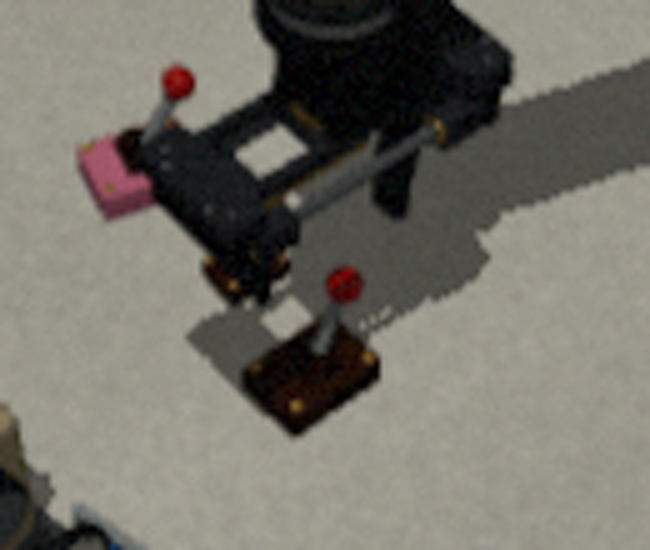

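Emit:
{"name": "servo_tool", "arguments": {
  "claw": [1,1,1,1],
  "travel": [
    [0.02,0,0.001],
    [0.04,0,0.002],
    [0.055,0,0.002],
    [0.055,0,0.002]
  ],
  "roll": [0,0,0,0]
}}

```text
t: 9.35
tool_pos: [0.4215, -0.1832, 0.0624]
tool_rot: [-0.017, 0.707, 0.017, 0.706]
wrist_force: [0.1, 0.5, 0.5]
finger_gap: 0.087
```

Emit:
{"name": "servo_tool", "arguments": {
  "claw": [1,1,1,1,1],
  "travel": [
    [0,0,0.006],
    [0,0,0.012],
    [0,0,0.018],
    [0,0,0.024],
    [0,0,0.03]
  ],
  "roll": [0,0,0,0,0]
}}

```text
t: 9.85
tool_pos: [0.4523, -0.182, 0.0628]
tool_rot: [-0.017, 0.707, 0.017, 0.707]
wrist_force: [-1.8, 0.3, 1.0]
finger_gap: 0.0871
```

Run:
```python
from st import *
go([.487,-.1805,.06],[1,.0434,0])
from station import cams
w=cams.read_camera("wrist"); cv2.imwrite("pics/w7.png",w["pixels"][:,:,::-1])
s=cams.read_camera("scene"); crop(s,230,90,360,200,5,"pics/s8.png")
```

```text
t 9.85 tcp [ 0.4523 -0.182   0.0628] F [-1.84  0.33  1.05] j [-0.34  0.14  0.72  2.05 -0.11  0.99  0.48] gap 0.087
[[ 0.    -0.047  0.999]
 [ 0.     0.999  0.047]
 [-1.     0.     0.   ]]
travel [ 0.0028 -0.0002  0.0348]
roll 0.004 or -3.138
```

View pics/w7.png

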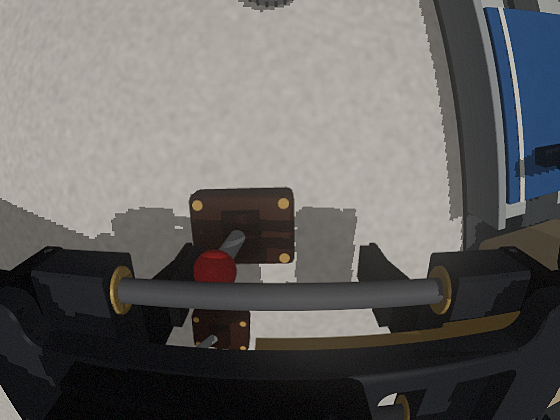

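View pics/s8.png

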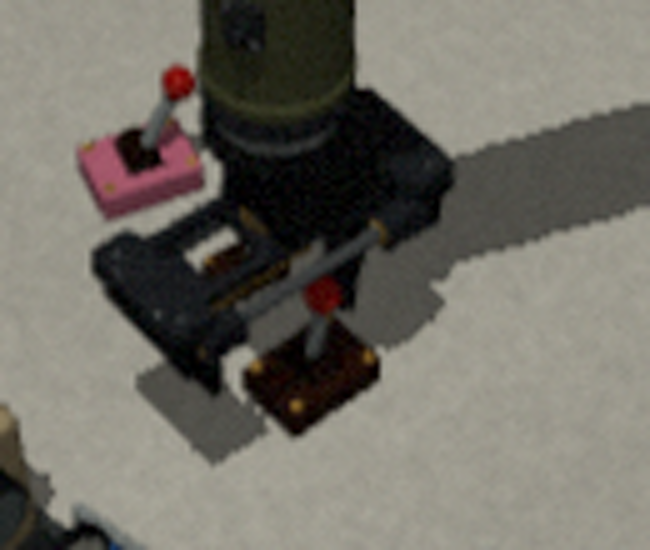

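Emit:
{"name": "servo_tool", "arguments": {
  "claw": [1,1,1,1,1],
  "travel": [
    [0,0,0.006],
    [0,0,0.012],
    [0,0,0.018],
    [0,0,0.024],
    [0,0,0.03]
  ],
  "roll": [0,0,0,0,0]
}}

```text
t: 10.45
tool_pos: [0.4819, -0.1804, 0.0623]
tool_rot: [-0.017, 0.707, 0.017, 0.707]
wrist_force: [-2.2, -0.0, -0.8]
finger_gap: 0.0869
```

Emit:
{"name": "servo_tool", "arguments": {
  "claw": [1,1,1,1],
  "travel": [
    [0,0,0.001],
    [0,0,0.002],
    [0,0,0.003],
    [0,0,0.004]
  ],
  "roll": [0,0,0,0]
}}

```text
t: 10.85
tool_pos: [0.4854, -0.1804, 0.0625]
tool_rot: [-0.016, 0.707, 0.017, 0.707]
wrist_force: [-1.5, 0.1, -0.5]
finger_gap: 0.0871
```

Emit:
{"name": "servo_tool", "arguments": {
  "claw": [1,1,1],
  "travel": [
    [0,0,0.001],
    [0,0,0.002],
    [0,0,0.002]
  ],
  "roll": [0,0,0]
}}

```text
t: 11.15
tool_pos: [0.4871, -0.1804, 0.0624]
tool_rot: [-0.017, 0.707, 0.017, 0.707]
wrist_force: [-3.1, -0.5, 0.0]
finger_gap: 0.087
```

Emit:
{"name": "servo_tool", "arguments": {
  "claw": [1,1,1],
  "travel": [
    [0,0,0.001],
    [0,0,0.002],
    [0,0,0.002]
  ],
  "roll": [0,0,0]
}}

```text
t: 11.45
tool_pos: [0.4875, -0.1803, 0.062]
tool_rot: [-0.016, 0.708, 0.017, 0.705]
wrist_force: [-6.5, -0.9, 2.7]
finger_gap: 0.087
```

Emit:
{"name": "servo_tool", "arguments": {
  "claw": [1,1,1],
  "travel": [
    [0,0,0.001],
    [0,0,0.002],
    [0,0,0.002]
  ],
  "roll": [0,0,0]
}}

```text
t: 11.75
tool_pos: [0.4878, -0.1804, 0.0616]
tool_rot: [-0.016, 0.71, 0.017, 0.704]
wrist_force: [-8.9, 0.2, 3.8]
finger_gap: 0.0874
```

Emit:
{"name": "servo_tool", "arguments": {
  "claw": [1,1,1,1,1],
  "travel": [
    [0,0,-0.009],
    [0,0,-0.015],
    [-0.03,0,-0.015],
    [-0.075,0,-0.015],
    [-0.12,0,-0.015]
  ],
  "roll": [0,0,0,0,0]
}}

```text
t: 12.25
tool_pos: [0.4768, -0.1807, 0.1841]
tool_rot: [-0.017, 0.706, 0.017, 0.707]
wrist_force: [1.0, -0.4, 0.8]
finger_gap: 0.0871
```

Emit:
{"name": "servo_tool", "arguments": {
  "claw": [1,1,1,1,1],
  "travel": [
    [-0.02,0.04,0],
    [-0.04,0.085,0],
    [-0.05,0.13,0],
    [-0.05,0.17,0],
    [-0.05,0.2,0]
  ],
  "roll": [0,0,0,0,0]
}}

```text
t: 12.75
tool_pos: [0.4678, 0.0224, 0.2339]
tool_rot: [-0.017, 0.705, 0.019, 0.708]
wrist_force: [0.1, 0.4, 0.3]
finger_gap: 0.0867
```

Run:
```python
from st import *
show()
from station import cams
d=cams.read_camera("top"); s=cams.read_camera("scene")
crop(d,310,225,430,295,6,"pics/t9.png"); cv2.imwrite("pics/tf.png",d["pixels"][:,:,::-1])
crop(s,170,90,360,310,2.7,"pics/s9.png")
P=[[.4255+.06*np.sin(t),-.1817+.0434*.06*np.sin(t),.022+.06*np.cos(t)] for t in (-.5,.4,.5)]
print((proj(d,P)-[310,225])*6,(proj(s,P)-[170,90])*2.7)
```

```text
t 12.75 tcp [0.4678 0.0224 0.2339] F [0.12 0.44 0.34] j [-0.61 -0.1   0.47  1.88  0.05  1.35 -0.1 ] gap 0.087
[[ 0.004 -0.05   0.999]
 [ 0.003  0.999  0.05 ]
 [-1.     0.002  0.004]]
[[203.78840821 279.31292985]
 [196.81333924 158.41839671]
 [195.07413558 145.66859969]] [[349.40578979 153.04633701]
 [311.26822573 175.69152395]
 [307.22761374 179.80333486]]
```

View pics/t9.png

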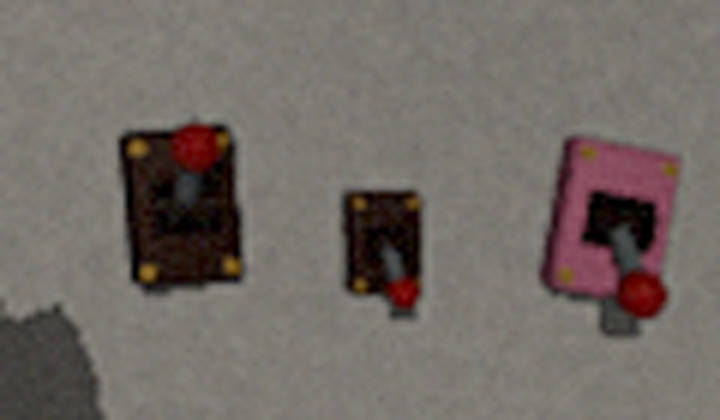

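View pics/s9.png

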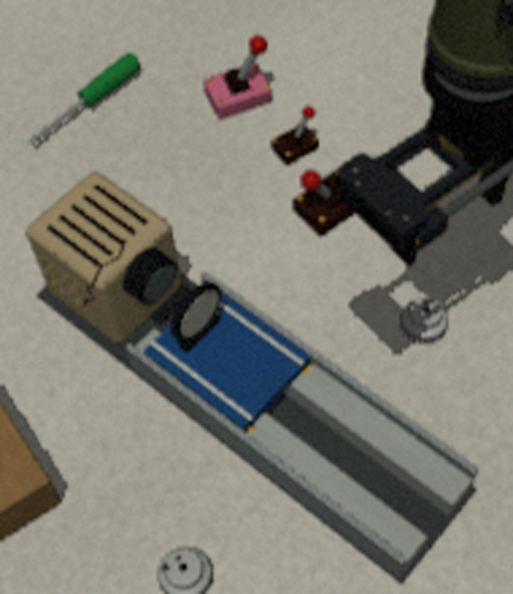

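View pics/tf.png

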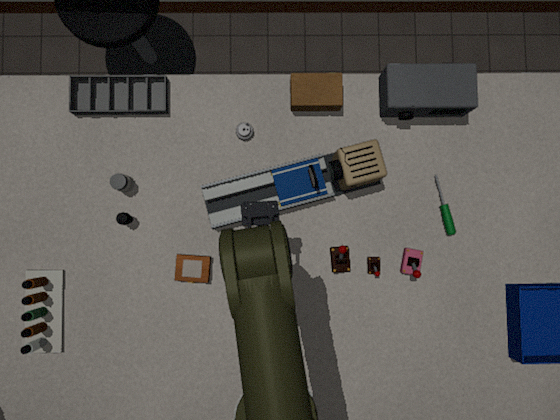

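```bash
python3 -c "
from station import r
print(r.close_job())"
```

```text
the job is handed in; nothing more can be done
None
```

The board is seated level in its notches and the lamp switch is fully on. The job was handed in at about 13 s of the 54 s allowed.

- **Board:** I pushed it with the shut fingertips at about 5–6 N. The force then dipped to about 3 N, and after that rose to 13 N with no further motion. In the top and scene pictures all the visible corners of the board match the seated height, with both ends level. Those pictures are from before the switch push, and the final views show the board unchanged.
- **Switch:** I chose the large brown box at top-camera pixel (340, 259), not the small brown one at (374, 265) or the pink one at (413, 262). I pushed its lever across until it stopped at about 9 N. The final top view puts the ball within about half a pixel of the fully-on position (+0.5 rad).
- **Other things:** nothing else on the bench appears to have moved, though the arm hid the near focus knob in the last top view (the scene view shows it in place). The gripper ended raised and clear of everything.
- **Disagreement:** the scene camera read about 2 pixels off from the top-camera fit. That is about the stated calibration error, and I allowed for it in the height check.

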